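# Mount a grinding stone on the bench sharpener

### The arm

A 7-joint arm with a two-finger parallel gripper is mounted at the origin on the work surface. World frame = base frame: x ahead of the robot, y to its left, z up, the work surface at z = 0. Lengths are in m, angles in rad, forces in N, time in s.
With the tool pointing down it reaches from about 0.4 to 0.9 m from the base axis. Payload 5.5 kg.
Tool frame: the origin (TCP) lies midway between the tips of the shut fingers; the grasp point (between the pads) lies 19 mm behind it (manip.grip_depth is the distance from the TCP to the grasp point, in m); z points along the fingers, y is the line along which they close (so a half turn about z gives the same grasp; the last joint's range is limited). The gripper opens to 92 mm and grips with 3 to 60 N. Pads are 19 mm wide; open, the fingers measure 130 mm over their backs; the gripper's body (75 mm by 190 mm) begins 47 mm behind the grasp point.
Start: joints at [-0.889, 0.501, -0.427, 1.55, 0.221, 1.138, -0.21], TCP at [0.264, 0.594, 0.227] pointing down, gripper open.
Joint ranges: [-2.88, 2.88], [-0.31, 2.03], [-1.54, 1.56], [0.2, 2.42], [-1.41, 4.55], [0.19, 2.02], [-2.57, 2.57]. Speed limits (rad/s): [2.57, 2.57, 3.14, 3.14, 3.14, 3.14, 3.14].

### API

Orientations are given as a unit quaternion [x, y, z, w].
In Python, from bench import manip, effector, viewer gives the robot as it stands. Calls block until the motion is done:
- manip.move_pose(position, orientation): joint-space move of the TCP to a pose.
- manip.servo_line(position, ori=None, vel=0.15): straight line of the TCP; ori=None keeps the orientation; vel is the mean speed in m/s.
- manip.movej(angles): joint-space move.
- effector.open_jaws() and effector.close(f_grip=None): open the fingers fully, or close them until they stop; f_grip is the grip in N (None keeps the last).
- manip.sleep(seconds).
- manip.solve_ik(position, orientation): joint angles nearest the present ones, or None.
- viewer.get_image(name): name is "scene" or "top" or "wrist"; returns the picture (400x640x3 uint8, red, green, blue); there is no depth.
- viewer.get_calibration(name): a dict with "vfov" (degrees; the focal length in pixels is half the picture's height over the tangent of half this angle, whatever the lens; pixels are square), "cx", "cy" (the principal point, pixels), "dist_coeffs" ([k1, k2, p1, p2, k3] as OpenCV has them; the pictures are not rectified), "eye" and "attitude" of the camera in the world. Camera axes: x right, y down, z forward; pixel columns grow to the right and rows downward; lengths in m; the calibration is good to about 2 mm. A picture is of the moment at which its call begins: read the wrist's pose just before it. get_calibration takes no time and is no camera call; for the wrist camera it gives the pose at the moment of the call.
A pose or a line that the arm cannot do raises manip.PlanningError and nothing moves.
- manip.hand_in(): hands the job in; it is judged then, once.
Readings, each from a call of its own:
- manip.current_clock(): time.
- manip.current_q(): joint angles.
- manip.current_joint_velocities(): joint speeds.
- manip.current_tau(): joint torques, N m.
- manip.current_tool_pos(): TCP position.
- manip.current_tcp_rot(): TCP orientation.
- manip.current_force(): force on the tool from outside, world axes, zero at the start.
- manip.current_wrist_torque(): the same for the moment, N m.
- manip.current_finger_gap(): finger opening in m.
- manip.current_gripper_force(): force on a finger pad.
Only numpy, scipy, OpenCV 4.12 (cv2) and the standard library are available. Lean on these libraries where they do the work, as an engineer would, in place of code of your own. Each camera call takes 0.05 s, during which the arm holds its last target. There are 200 camera calls.

### The job

Fit the grinding stone to the bench sharpener: put the metal drive plate on the spindle first and turn it by feel until it drops fully home between the dogs, then slide the stone down flat onto it, then push the blue cap on until it snaps down flush on the stone. Press gently, with no more than about 20 N, because the stone chips and the spindle suffers if pressed hard, and leave the whetstone, spanner and mug alone.

Things in the scene. Friction and masses are not known exactly. Their poses are not given: they have to be found in the camera images.
- grinder: Green bench sharpener, fixed: housing 200 x 180 x 55 mm high (x by y), switches on its -x face, a vertical steel spindle in the middle of its top. Origin: centre of its underside on the bench. The spindle has a round platform 44 mm across and 14 mm high, and a post on it. It is braked by friction (0.25 N m) and stands at any angle, which is not reported and unrelated to the housing's yaw.
- seat (a point): Point on the spindle axis at the platform's top face, 69 mm above the bench; its axes are the housing's and do not tell the dogs' angle. Round the post stand four brass dogs on the platform, 90 degrees apart, 8 mm (radially) x 10 mm and 6 mm tall, centred 16.5 mm from the axis.
- tip (a point): Top of the post, on its axis, 56 mm above the seat; fixed to the housing. The post is 18 mm in diameter for the lowest 28 mm, then 12 mm, its top 6 mm tapered to 6 mm across. Three sprung brass balls 11 mm below the top stand out to a radius of 8.2 mm: they hold the cap; plate and stone pass over them freely.
- plate: Drive plate: aluminium disc 60 mm across, 20 mm bore, 13 mm high: a 6 mm disc on four square feet 7 mm tall. Between the feet run two crossing channels 14 mm wide along its x and y, marked by red strokes on top. Origin: centre of the feet's underside. When the channels meet the dogs (every 90 degrees, within about 4) it drops, origin at the seat; else it rides 6 mm too high. 0.12 kg.
- stone: Grinding stone: red-brown ring 60 mm across, 20 mm bore, 20 mm high, plain all over. Origin: centre of its underside. Home on the plate its underside is 13 mm above the seat. 0.13 kg. Chips if loaded with more than 40 N.
- cap: Blue push-on cap: flange 44 mm across, 8 mm high, 14 mm bore; above it a round knob 32 mm across, up to 30 mm height, closed on top. Origin: centre of its underside. Set loosely on the post it rests on the sprung balls 15 mm too high; pushed straight down with some 5 to 12 N it snaps past them onto the stone, its underside 33 mm above the seat. 0.07 kg.
- whetstone: Bystander: yellow whetstone on a wooden base, 75 x 215 x 34 mm, loose. Origin: centre of its underside.
- spanner: Bystander: steel spanner about 160 mm long lying flat on the bench, loose. Origin: on its underside near the middle.
- mug: Bystander: blue mug 76 mm across, 85 mm high, loose. Origin: centre of its underside.
Mind the look-alikes: they are no part of the job. What is meant by the plate is not green, turquoise or yellow, and is the smaller of those in its own colour.

How it is judged:
On the way, in this order (a step that is already met when the one before it is completed fails the run):
1. the drive plate is fully home on the spindle platform, between the dogs (z of plate in the frame of seat between -0.002 and 0.002 m and horizontal distance between plate and seat below 0.003 m and angle between plate's own z axis and vertical below 0.08 rad), for 0.2 s.
2. the stone lies flat on the drive plate, round the post, with the plate still home (all of step 1 and z of stone in the frame of seat between 0.011 and 0.015 m and horizontal distance between stone and seat below 0.003 m and angle between stone's own z axis and vertical below 0.08 rad), for 0.2 s.
At the end, for the whole second after the job is handed in: Plate, stone and cap are stacked on the spindle in this order, upright and at rest: undersides 0, 13 and 33 mm above the seat, each within 2 mm, centred within 3 mm, tilted less than 0.08 rad, and let go (all of step 2 and z of cap in the frame of seat between 0.031 and 0.035 m and horizontal distance between cap and seat below 0.003 m and angle between cap's own z axis and vertical below 0.08 rad and linear speed of each of plate, stone, cap below 0.02 m/s); the robot touches nothing.
It fails at once if plate, stone or cap is pressed against the spindle or sharpener with more than 40 N (contact force between any of plate, stone, cap and grinder above 40 N).
It fails at once if the stone is loaded by the plate or the cap with more than 40 N (contact force between any of plate, cap and stone above 40 N).
It fails at once if the robot presses on the sharpener with more than 40 N (contact force between any of the arm, the fingers and grinder above 40 N).
It fails at once if the whetstone, the spanner or the mug is moved more than 30 mm (distance of any of whetstone, spanner, mug from where it was at the start of the episode above 0.03 m).
It also fails if it takes over 72 s, if anything falls off the work surface, if the arm or the gripper's body presses on something with over 40 N, if the wrist force passes 120 N, or if a joint passes its speed limit or range.

## Working session

There is one attempt and no reset: what is moved stays moved. The work goes in short steps, each a Python script; the robot and the scene stay as the last script left them, time stands still between calls to the robot, and variables do not carry over. Pictures are saved under pics/ and viewed, at most 10 in all, crops included, and the job is handed in when it is done.

```bash
mkdir -p pics; ls
cat > h.py <<'E'
import numpy as np, cv2
from bench import manip, effector, viewer
from scipy.spatial.transform import Rotation as R
def cam(n):
    c=viewer.get_calibration(n); f=200/np.tan(np.radians(c["vfov"])/2)
    K=np.array([[f,0,c["cx"]],[0,f,c["cy"]],[0,0,1]]); a=np.array(c["attitude"])
    Rm=a if a.shape==(3,3) else R.from_quat(a).as_matrix()
    return K,np.array(c["dist_coeffs"],float),np.array(c["eye"]),Rm
def cast(C,px,z):
    K,d,e,Rm=C; u=cv2.undistortPoints(np.array(px,float).reshape(-1,1,2),K,d,None,None).reshape(-1,2)
    r=np.c_[u,np.ones(len(u))]@Rm.T
    return e+r*((z-e[2])/r[:,2])[:,None]
def proj(C,P):
    K,d,e,Rm=C; return cv2.projectPoints((np.array(P,float).reshape(-1,3)-e)@Rm,np.zeros(3),np.zeros(3),K,d)[0].reshape(-1,2)
def snap(n,f):
    C=cam(n); im=viewer.get_image(n); cv2.imwrite("pics/"+f,im[:,:,::-1]); return C,im
E
python3 - <<'E'
from h import *
for n in("scene","top"):
    C,im=snap(n,n+"0.png"); print(n,viewer.get_calibration(n))
a=cv2.imread("pics/scene0.png");b=cv2.imread("pics/top0.png")
print(manip.current_clock(),manip.current_tcp_rot(),manip.current_force())
E
```

```text
pics
scene {'vfov': 52.30347768734844, 'cx': 319.88363934536324, 'cy': 199.57284331333813, 'dist_coeffs': array([-0.04542924,  0.        ,  0.        ,  0.        ,  0.        ]), 'eye': array([ 1.11471624, -0.17073545,  1.00311766]), 'attitude': array([ 0.70984008,  0.65213088, -0.18066358, -0.1954816 ])}
top {'vfov': 49.10363800005763, 'cx': 326.065710910947, 'cy': 202.61357011805126, 'dist_coeffs': array([-0.06778396,  0.        ,  0.        ,  0.        ,  0.        ]), 'eye': array([ 0.4938895 , -0.14918627,  1.04968899]), 'attitude': array([ 0.70908904, -0.70368658,  0.03288563, -0.03060188])}
0.1 [ 2.07870494e-01  9.78155931e-01 -8.89510343e-04 -2.03652489e-04] [-0.10005764 -0.77661501  0.53981468]
```

View pics/scene0.png

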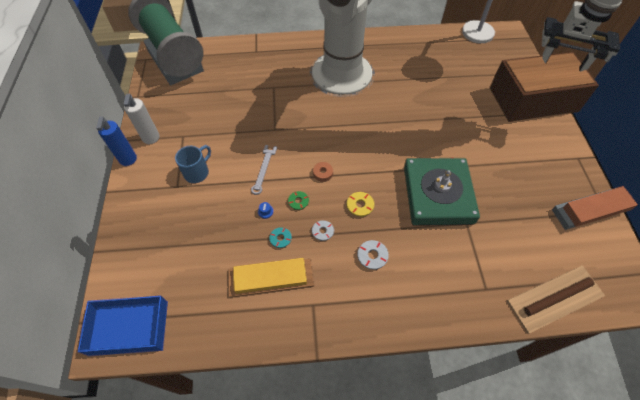

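View pics/top0.png

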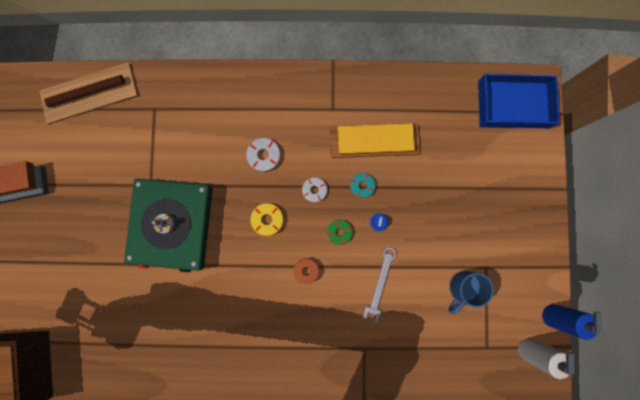

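The top view shows the small white plate at (315,190), stone at (307,271), cap at (379,222) and post at (162,224). The look-alikes are the large white plate at (263,155), the yellow one at (267,220), turquoise at (363,185) and green at (340,232). The scene view agrees: plate (322,231), stone (323,172), cap (265,210), post (447,178).

```bash
cat >> h.py <<'E'
def blob(m,px):
    n,l,s,c=cv2.connectedComponentsWithStats(m.astype(np.uint8)); d=[np.hypot(*(c[i]-px))+1e3*(s[i,4]<40) for i in range(1,n)]
    i=1+int(np.argmin(d)); k=(l==i).astype(np.uint8)
    h=cv2.convexHull(max(cv2.findContours(k,0,1)[0],key=cv2.contourArea)); return h.reshape(-1,2).astype(float)
def circ(P):
    A=np.c_[2*P[:,:2],np.ones(len(P))]; s=np.linalg.lstsq(A,(P[:,:2]**2).sum(1),rcond=None)[0]
    return s[:2],np.sqrt(s[2]+s[:2]@s[:2])
def hsv(im): return [x.astype(int) for x in cv2.split(cv2.cvtColor(im,cv2.COLOR_RGB2HSV))]
E
python3 - <<'E'
from h import *
S={"plate":((315,190),(322,231),.013),"stone":((307,271),(323,172),.02),"cap":((379,222),(265,210),.008)}
for j,n in enumerate(("top","scene")):
    C=cam(n); im=cv2.imread(f"pics/{n}0.png")[:,:,::-1].copy(); H,s,v=hsv(im)
    for k,q in S.items():
        x,y=q[j]; print(n,k,"hsv",[(H[y+b,x+a],s[y+b,x+a],v[y+b,x+a]) for a,b in((0,0),(8,0),(-8,0),(0,8))])
        m={"plate":(s<70)&(v>110),"stone":((H<9)|(H>172))&(s>135)&(v>60),"cap":(H>105)&(H<130)&(s>150)}[k]
        h=blob(m,(x,y)); P=cast(C,h,q[2]); c,r=circ(P); print("  ",len(h),c.round(4),r.round(4))
    print("tip",cast(C,[[(162,224),(447,175)][j]],.125))
    g=blob((H>60)&(H<90)&(s>90)&(v<130),[(168,224),(442,190)][j]); r=cv2.minAreaRect(cast(C,g,.055)[:,:2].astype(np.float32)); print("housing",r)
E
python3 -c "
import cv2
b=cv2.imread('pics/top0.png')[130:300,110:400];cv2.imwrite('pics/c0.png',cv2.resize(b,None,fx=2.7,fy=2.7,interpolation=2))"
```

```text
top plate hsv [(np.int64(12), np.int64(152), np.int64(129)), (np.int64(116), np.int64(10), np.int64(171)), (np.int64(125), np.int64(9), np.int64(171)), (np.int64(114), np.int64(7), np.int64(171))]
   18 [ 0.6188 -0.1232] 0.0297
top stone hsv [(np.int64(13), np.int64(150), np.int64(124)), (np.int64(8), np.int64(171), np.int64(155)), (np.int64(8), np.int64(172), np.int64(160)), (np.int64(8), np.int64(172), np.int64(160))]
   12 [0.6414 0.6124] 0.0405
top cap hsv [(np.int64(117), np.int64(50), np.int64(179)), (np.int64(114), np.int64(171), np.int64(100)), (np.int64(112), np.int64(190), np.int64(158)), (np.int64(114), np.int64(174), np.int64(148))]
   15 [ 0.5427 -0.2781] 0.0197
tip [[0.5287235  0.19715352 0.125     ]]
housing ((0.530849039554596, 0.20974525809288025), (0.1817573457956314, 0.19642247259616852), 85.57586669921875)
scene plate hsv [(np.int64(13), np.int64(121), np.int64(146)), (np.int64(101), np.int64(11), np.int64(183)), (np.int64(105), np.int64(11), np.int64(180)), (np.int64(105), np.int64(10), np.int64(155))]
   16 [ 0.6199 -0.1232] 0.0304
scene stone hsv [(np.int64(11), np.int64(126), np.int64(127)), (np.int64(10), np.int64(141), np.int64(170)), (np.int64(9), np.int64(140), np.int64(168)), (np.int64(9), np.int64(128), np.int64(78))]
   1 [ 0.1397 -0.0443] 0.3957
scene cap hsv [(np.int64(111), np.int64(169), np.int64(173)), (np.int64(144), np.int64(49), np.int64(136)), (np.int64(10), np.int64(76), np.int64(94)), (np.int64(123), np.int64(69), np.int64(85))]
   15 [ 0.5427 -0.2785] 0.0213
tip [[0.54510869 0.20986363 0.125     ]]
housing ((0.5449342727661133, 0.20961013436317444), (0.1775602251291275, 0.2083374559879303), 85.93106842041016)
```

View pics/c0.png

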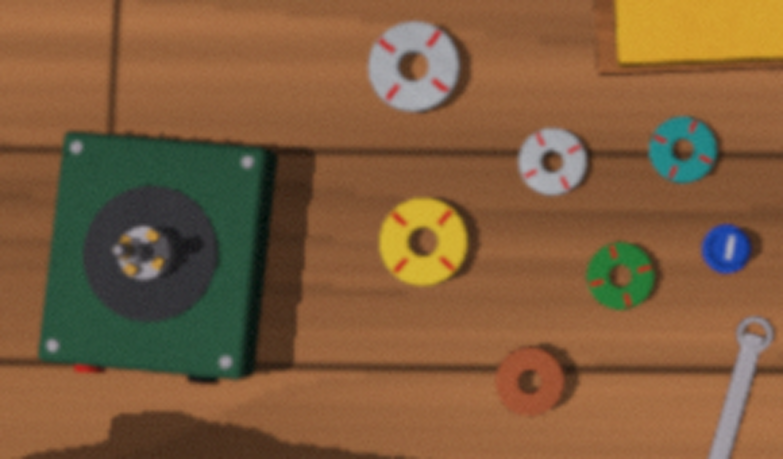

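The crop shows the post and dogs at about (142,251), the target plate with red strokes at (553,161), the stone at (530,380) and the cap at (727,249), all upright. Next I'll look with the wrist camera.

```bash
cat >> h.py <<'E'
def qd(psi): return [np.cos(psi/2),np.sin(psi/2),0,0]
def go(p,psi): manip.move_pose(list(p),qd(psi))
E
python3 - <<'E'
from h import *
psi=np.radians(156)
C=cam("top"); print(cast(C,[(307,271)],.02), cast(C,[(162,224)],.069))
T=R.from_quat(manip.current_tcp_rot()).as_matrix(); W=cam("wrist")
off=T.T@(W[2]-manip.current_tool_pos()); print("cam in tool",off, "axes",(T.T@W[3]).round(3)); print(viewer.get_calibration("wrist"))
# place camera about above the post
for i,(dx,dy) in enumerate(((0,0),(.0,-.06))):
    o=R.from_quat(qd(psi)).as_matrix()@off
    p=np.array([.54-o[0]+dx,.208-o[1]+dy,.25]); 
    try: go(p,psi)
    except manip.PlanningError as e: print(e,p); continue
    print(manip.current_tool_pos(),manip.current_clock())
    C,im=snap("wrist",f"w{i}.png"); np.savez(f"w{i}.npz",K=C[0],d=C[1],e=C[2],R=C[3])
a=cv2.imread("pics/w0.png");b=cv2.imread("pics/w1.png"); cv2.imwrite("pics/w01.png",np.vstack([cv2.resize(a,(480,300)),cv2.resize(b,(480,300))]))
E
```

```text
[[ 0.42613767 -0.10889793  0.02      ]] [[0.53083308 0.21812817 0.069     ]]
cam in tool [ 0.06841808  0.00022809 -0.15965808] axes [[ 0.    -0.967 -0.254]
 [ 1.     0.    -0.   ]
 [ 0.    -0.254  0.967]]
{'vfov': 63.44044438455421, 'cx': 314.9758164386357, 'cy': 200.78945643987734, 'dist_coeffs': array([-0.00021221,  0.        ,  0.        ,  0.        ,  0.        ]), 'eye': array([0.20185678, 0.62148346, 0.38542249]), 'attitude': array([0.83169332, 0.54031654, 0.06878575, 0.10776261])}
[0.60174755 0.18195976 0.25003513] 2.0333
[0.60249607 0.11835004 0.24992528] 2.4333
```

View pics/w01.png

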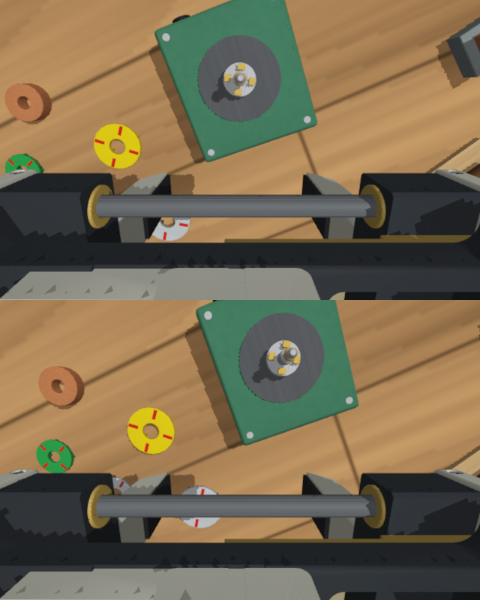

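Both wrist views show the sharpener with four screws, the dark disc and the light platform with brass dogs. In full-picture pixels, the spindle is at about (319,104) in the first and (378,77) in the second.

Run:
```python
from h import *
from scipy.ndimage import center_of_mass
for i,(cx,cy) in enumerate(((319,104),(378,77))):
    z=np.load(f"w{i}.npz"); C=(z["K"],z["d"],z["e"],z["R"]); im=cv2.imread(f"pics/w{i}.png")[:,:,::-1].copy(); H,s,v=hsv(im)
    g=blob((H>60)&(H<90)&(s>90),(cx,cy)); hull=np.zeros(s.shape,np.uint8); cv2.fillConvexPoly(hull,g.astype(int),1)
    yy,xx=np.mgrid[:400,:640]; far=np.hypot(xx-cx,yy-cy)
    n,l,st,c=cv2.connectedComponentsWithStats(((s<60)&(v>120)&(hull>0)&(far>70)).astype(np.uint8))
    ok=[k for k in range(1,n) if st[k,4]>15]; P=cast(C,c[ok],.056); print("screws",c[ok].round(0).tolist(),P[:,:2].round(4).tolist(),"mean",P.mean(0).round(4))
    # dark disc
    h=blob((s<60)&(far<75)&(v<125)&(v>50),(cx,cy)); c0,r=circ(cast(C,h,.055)); print("disc",c0.round(4),r)
    n,l,st,c=cv2.connectedComponentsWithStats(((H>15)&(H<32)&(s>100)&(v>120)&(far<30)).astype(np.uint8))
    for k in range(1,n):
        if st[k,4]>10: print("dog",c[k].round(1),st[k,4],cast(C,[c[k]],.074)[0,:2].round(4))
    print("proj of tip, seat", proj(C,[[*c0,.125],[*c0,.069]]).round(1).tolist())
    cr=im[cy-40:cy+40,cx-40:cx+40,::-1]; cv2.imwrite(f"pics/s{i}.png",cv2.resize(cr,(400,400),interpolation=2))
cv2.imwrite("pics/s01.png",np.hstack([cv2.imread("pics/s0.png"),cv2.imread("pics/s1.png")]))
```

```text
screws [[221.0, 49.0], [409.0, 159.0], [281.0, 203.0]] [[0.4416, 0.1496], [0.6225, 0.2858], [0.6108, 0.1362]] mean [0.5583 0.1905 0.056 ]
disc [0.532  0.2176] 0.057904014938200694
dog [321.4  88.4] 77 [0.5178 0.2262]
dog [313.9  99.5] 15 [0.5243 0.2153]
dog [302.6 103.5] 75 [0.5233 0.2035]
dog [327.1 102.2] 15 [0.532  0.2262]
dog [335.6 108.3] 72 [0.5407 0.2316]
dog [320.  111.9] 14 [0.5377 0.216 ]
dog [316.6 122.8] 71 [0.546  0.2087]
proj of tip, seat [[319.9, 104.0], [319.0, 106.0]]
screws [[277.0, 20.0], [465.0, 133.0], [333.0, 180.0]] [[0.4417, 0.1494], [0.6225, 0.2857], [0.6108, 0.1362]] mean [0.5583 0.1904 0.056 ]
disc [0.5319 0.2238] 0.011597117854411627
dog [381.7  59.8] 111 [0.5188 0.2262]
dog [361.7  74.5] 80 [0.5232 0.2037]
dog [394.1  79.5] 94 [0.5404 0.2308]
dog [375.3  94.6] 77 [0.546  0.2089]
proj of tip, seat [[397.1, 66.5], [383.2, 74.8]]
```

View pics/s01.png

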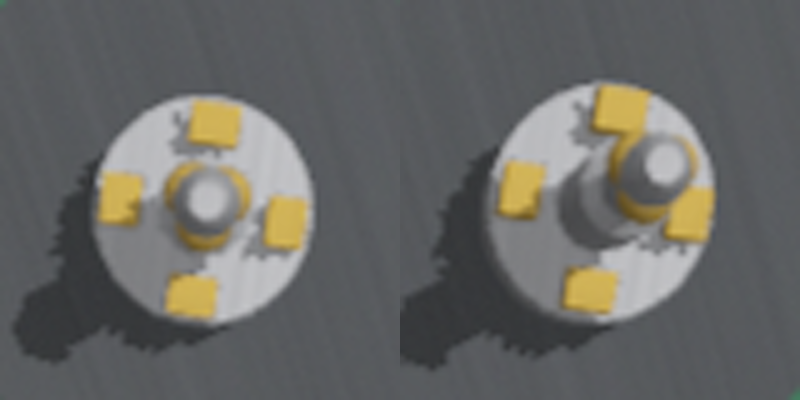

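The crops show the four dogs clearly. Screw diagonal, disc and dog pairs all agree: axis at (0.532, 0.2176), dogs at 58.2° mod 90. Now I'll measure the plate, stone and cap.

```bash
cat >> h.py <<'E'
OFF=np.array([.0684,.0002,-.1597])
def over(xy,psi,z=.2,shift=0.0):  # put camera's aim on xy
    t=R.from_quat(qd(psi)).as_matrix()
    a=t@np.array([.0684-.254/.967*(z+.15),0,0])*1.0  # aim point relative to TCP at the bench
    a=a+t@np.array([-.05,0,0])*0
    go([xy[0]-a[0]*.4-t[0,0]*.0684*.6,xy[1]-a[1]*.4-t[1,0]*.0684*.6,z],psi)
def msk(k,im):
    H,s,v=hsv(im)
    return {"plate":(s<60)&(v>130),"stone":(H<11)&(s>120)&(v>50),"cap":(H>105)&(H<130)&(s>120)}[k]
E
python3 - <<'E'
from h import *
psi=np.radians(156)
for k,xy,z in (("cap",(.5427,-.278),.008),("stone",(.426,-.109),.02),("plate",(.6195,-.1232),.013)):
    over(xy,psi); C,im=snap("wrist",k+".png"); px=proj(C,[[*xy,z]])[0]; print(k,px.round(),manip.current_clock())
    h=blob(msk(k,im),px); c,r=circ(cast(C,h,z)); print("   ",c.round(4),r.round(4))
    if k=="plate":
        H,s,v=hsv(im); yy,xx=np.mgrid[:400,:640]
        n,l,st,cc=cv2.connectedComponentsWithStats((((H<8)|(H>172))&(s>120)&(v>90)).astype(np.uint8))
        for i in range(1,n):
            P=cast(C,[cc[i]],z)[0,:2]-c
            if st[i,4]>8 and np.hypot(*P)<.03: print("stroke",st[i,4],np.hypot(*P).round(4),(np.degrees(np.arctan2(P[1],P[0]))%90).round(2))
a=[cv2.resize(cv2.imread(f"pics/{k}.png"),(400,250)) for k in("cap","stone","plate")]+[np.zeros((250,400,3),np.uint8)]
cv2.imwrite("pics/three.png",np.vstack([np.hstack(a[:2]),np.hstack(a[2:])]))
E
```

```text
cap [312. 151.] 4.0667
    [ 0.5427 -0.278 ] 0.0212
stone [315. 150.] 4.95
    [ 0.5265 -0.0318] 0.0064
plate [316. 153.] 5.8
    [ 0.6187 -0.1227] 0.0298
stroke 33 0.0217 29.95
stroke 33 0.0222 31.17
stroke 30 0.022 29.07
stroke 30 0.0226 30.08
```

View pics/three.png

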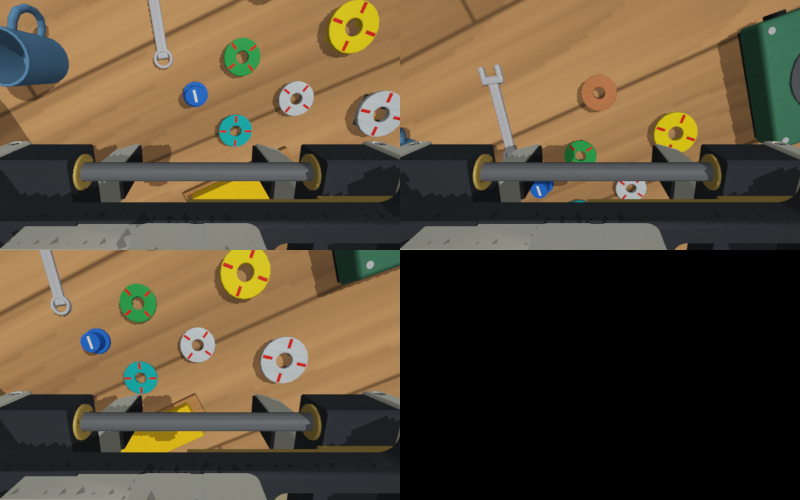

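The wrist views show the plate at (316,152), stone at (317,147) and cap at (312,151) in full-picture pixels, upright with room for the fingers. Plate yaw is 30.1° and its radius reads 29.8 mm, as it should. I'll squeeze the plate twice, crosswise, to centre it, then lift.

```bash
cat >> h.py <<'E'
def squeeze(xy,psi,z,f=25,cross=-np.pi/2):
    """centre by two crossed grasps; ends gripped at psi"""
    go([*xy,z+.06],psi+cross); manip.servo_line([*xy,z],vel=.12); effector.close(f_grip=8)
    effector.open_jaws(); manip.servo_line([*xy,z+.03],vel=.15)
    go([*xy,z+.03],psi); manip.servo_line([*xy,z],vel=.1); effector.close(f_grip=f)
    return np.array(manip.current_tool_pos()),manip.current_finger_gap()
E
python3 - <<'E'
from h import *
im=cv2.imread("pics/stone.png")[:,:,::-1].copy(); H,s,v=hsv(im)
print([(H[y,x],s[y,x],v[y,x]) for x,y in((337,147),(317,167),(297,147),(317,127),(250,160),(380,120))])
psi=np.radians(156)
print(squeeze((.6187,-.1227),psi,.004),manip.current_clock())
p=manip.current_tool_pos(); manip.servo_line([p[0],p[1],.16],vel=.25)
manip.sleep(.1); print(manip.current_force(),manip.current_finger_gap(),manip.current_gripper_force(),manip.current_clock())
E
```

```text
[(np.int64(12), np.int64(151), np.int64(182)), (np.int64(12), np.int64(151), np.int64(179)), (np.int64(12), np.int64(150), np.int64(179)), (np.int64(12), np.int64(152), np.int64(179)), (np.int64(16), np.int64(126), np.int64(182)), (np.int64(16), np.int64(125), np.int64(174))]
(array([ 0.61886184, -0.122807  ,  0.00429507]), 0.05941484359709496) 11.7333
[ 0.64844763  0.41898545 -1.25189472] 0.0589551626040496 24.99972090125084 12.6083
```

```bash
cat >> h.py <<'E'
def F(): return np.array(manip.current_force())
def down(z,F0,step=.001,lim=6,vel=.04,xy=None):
    """step down until z or extra upward force lim; returns z,dF"""
    p=np.array(manip.current_tool_pos()); zc=p[2]; xy=p[:2] if xy is None else xy
    while zc>z+1e-5:
        zc=max(zc-step,z); manip.servo_line([xy[0],xy[1],zc],vel=vel); d=F()-F0
        if np.linalg.norm(d)>lim: break
    return zc,manip.current_tool_pos()[2],(F()-F0).round(1)
E
python3 - <<'E'
from h import *
psi=np.radians(156+28.1); c=(.532,.2176)
go([*c,.165],psi); manip.sleep(.15); F0=F(); np.save("F0.npy",F0); print(manip.current_clock(),manip.current_q().round(2) if hasattr(manip.current_q(),'round') else manip.current_q())
print(down(.104,F0,step=.004,vel=.1,xy=c),manip.current_clock())   # around the 12 mm part, above the shoulder (97+4)
print(down(.085,F0,step=.002,vel=.06,xy=c),manip.current_clock())
E
```

```text
14.0833 [ 0.04  0.47 -0.61  1.8   0.32  0.97  0.94]
(0.104, np.float64(0.10402467523317227), array([0.2, 0.2, 0.2])) 18.0833
(0.085, np.float64(0.0849347115100319), array([-0.6, -0.3, -0. ])) 20.5833
```

Run:
```python
from h import *
c=(.532,.2176); F0=np.load("F0.npy")
print(down(.081,F0,step=.004,vel=.06,xy=c,lim=5),manip.current_clock())
print(down(.0732,F0,step=.0013,vel=.04,xy=c,lim=5),manip.current_clock(),manip.current_wrist_torque())
```

```text
(0.081, np.float64(0.08062071036766075), array([-0.3, -0.5,  0.9])) 20.8333
(0.0732, np.float64(0.07328175150439328), array([-1. ,  0.3, -0.1])) 22.3333 [ 0.033374   -0.05831256  0.00289512]
```

Run:
```python
from h import *
c=(.532,.2176); F0=np.load("F0.npy")
print(down(.0722,F0,step=.0005,vel=.03,xy=c,lim=4))
effector.open_jaws(); manip.servo_line([*c,.2],vel=.3)
psi=np.radians(156); xy=(.426,-.109)
over((.532,.2176),psi,z=.22); C,im=snap("wrist","v0.png"); px=proj(C,[[*c,.082]])[0].astype(int)
cv2.imwrite("pics/v0c.png",cv2.resize(im[max(px[1]-50,0):px[1]+50,px[0]-50:px[0]+50,::-1],(500,500),interpolation=2))
H,s,v=hsv(im)
h=blob((s<60)&(v>150)&(np.hypot(*(np.mgrid[:400,:640]-px[::-1,None,None]))<45),px)
for z in(.082,.088): print(z,circ(cast(C,h,z)))
over(xy,psi); C,im=snap("wrist","stone2.png"); H,s,v=hsv(im)
h=blob((H<14)&(s>138),proj(C,[[*xy,.02]])[0]); print("stone",circ(cast(C,h,.02)),manip.current_clock())
```

```text
(np.float64(0.07278175150439328), np.float64(0.07319965362544761), array([-1. ,  0. ,  5.4]))
0.082 (array([0.53319585, 0.21764575]), np.float64(0.008492585496158256))
0.088 (array([0.53243765, 0.21796289]), np.float64(0.008320549351458829))
stone (array([ 0.42564822, -0.10567046]), np.float64(0.029687528478123205)) 25.75
```

View pics/v0c.png

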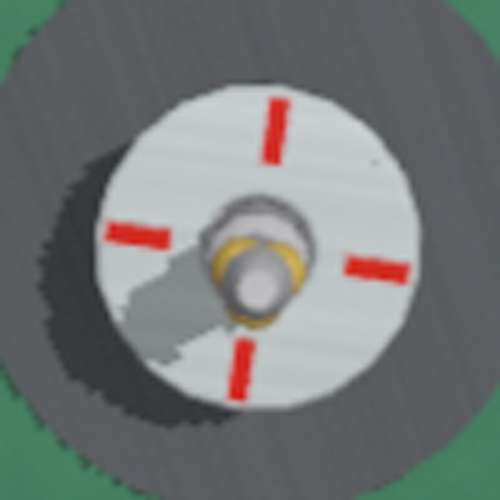

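The plate sits flat round the post with its strokes in line with the dogs. Contact was felt at the home height, TCP 73.2 mm. Now the stone.

Run:
```python
from h import *
psi=np.radians(156); c=(.532,.2176)
print(squeeze((.4256,-.1057),psi,.004,f=20),manip.current_clock())
p=manip.current_tool_pos(); manip.servo_line([p[0],p[1],.165],vel=.3)
go([*c,.165],psi); manip.sleep(.15); F0=F(); np.save("F0.npy",F0); print(F0,manip.current_finger_gap(),manip.current_clock())
print(down(.104,F0,step=.012,vel=.1,xy=c,lim=5)); print(down(.0895,F0,step=.003,vel=.06,xy=c,lim=5),manip.current_clock())
print(down(.0852,F0,step=.0007,vel=.03,xy=c,lim=4),manip.current_clock())
```

```text
(array([ 0.42580007, -0.10586038,  0.00423143]), 0.059583586263805374) 31.7417
[-0.4016027  -0.89003547 -0.62358026] 0.05926267692490999 33.8583
(0.104, np.float64(0.1042591306374672), array([ 0.6,  1.2, -0.6]))
(0.0895, np.float64(0.08929927456840668), array([ 0. ,  0.4, -0.3])) 36.7
(np.float64(0.08579927456840665), np.float64(0.08626674233749616), array([-1. ,  0.3,  5.3])) 37.95
```

Run:
```python
from h import *
psi=np.radians(156); c=(.532,.2176)
effector.open_jaws(); manip.servo_line([*c,.2],vel=.3)
print(squeeze((.5427,-.278),psi,.011,f=40),manip.current_clock())
p=manip.current_tool_pos(); manip.servo_line([p[0],p[1],.175],vel=.3)
go([*c,.175],psi); manip.sleep(.15); F0=F(); np.save("F0.npy",F0); print(F0,manip.current_finger_gap(),manip.current_clock())
print(down(.130,F0,step=.005,vel=.1,xy=c,lim=4),manip.current_clock())
```

```text
(array([ 0.54269757, -0.27800724,  0.01099543]), 0.031147903201121915) 46.7333
[-0.31785016  0.15541185 -1.4240258 ] 0.030873720224761723 49.3833
(0.13, np.float64(0.1296201665154654), array([-0. , -0.5, -0.3])) 51.6333
```

Run:
```python
from h import *
c=(.532,.2176); F0=np.load("F0.npy"); zc=.130
while zc>.1128:
    zc-=.0008; manip.servo_line([*c,zc],vel=.04); d=F()-F0; z=manip.current_tool_pos()[2]
    print(round(zc,4),round(z,4),d.round(1),round(manip.current_clock(),2))
    if d[2]>17 or (zc<.1145 and d[2]>5): break
```

```text
0.1292 0.1292 [ 0.3 -0.4  1.6] 51.88
0.1284 0.1284 [ 0.5 -0.1 -0.1] 52.13
0.1276 0.1277 [ 0.8 -0.7  1.3] 52.38
0.1268 0.127 [ 1.  -0.3  3.1] 52.63
0.126 0.1261 [0.9 0.6 2.9] 52.88
0.1252 0.1251 [1.4 0.  1.6] 53.13
0.1244 0.1242 [ 0.7 -0.8  1.7] 53.38
0.1236 0.1234 [1.5 1.3 0.5] 53.63
0.1228 0.1227 [ 0.7 -0.3  1.5] 53.88
0.122 0.1219 [1.7 0.4 0.9] 54.13
0.1212 0.1211 [1.  1.1 1.9] 54.38
0.1204 0.1203 [ 0.8 -0.7  1.9] 54.63
0.1196 0.1195 [ 1.  -0.8  0.9] 54.88
0.1188 0.1187 [1.3 0.3 1.4] 55.13
0.118 0.1179 [1.2 0.7 1.4] 55.38
0.1172 0.1171 [0.6 0.6 0.8] 55.63
0.1164 0.1162 [1.4 0.3 0.4] 55.88
0.1156 0.1154 [0.7 0.2 0. ] 56.13
0.1148 0.1146 [1.8 0.6 0.1] 56.38
0.114 0.1139 [ 0.7  0.5 -0.3] 56.63
0.1132 0.1131 [ 0.  -0.6  1.4] 56.88
0.1124 0.1129 [-1.5 -1.2  6.2] 57.13
```

The cap went over the balls and met the stone at TCP 113 mm, exactly the home height. I'll let go and check.

Run:
```python
from h import *
c=(.532,.2176)
manip.servo_line([*c,.1130],vel=.03); effector.open_jaws(); manip.servo_line([*c,.22],vel=.3)
over(c,np.radians(156),z=.22); C,im=snap("wrist","f1.png"); C2,im2=snap("scene","f2.png")
px=proj(C,[[*c,.11]])[0].astype(int)
h=blob(msk("cap",im),px); print("cap flange",circ(cast(C,h,.11)),manip.current_clock())
a=im[max(px[1]-60,0):px[1]+60,px[0]-60:px[0]+60,::-1]; q=proj(C2,[[*c,.1]])[0].astype(int); b=im2[q[1]-50:q[1]+50,q[0]-50:q[0]+50,::-1]
cv2.imwrite("pics/f.png",np.hstack([cv2.resize(a,(400,400)),cv2.resize(b,(400,400))]))
```

```text
cap flange (array([0.53156701, 0.2178179 ]), np.float64(0.021344337166461474)) 59.3167
```

View pics/f.png

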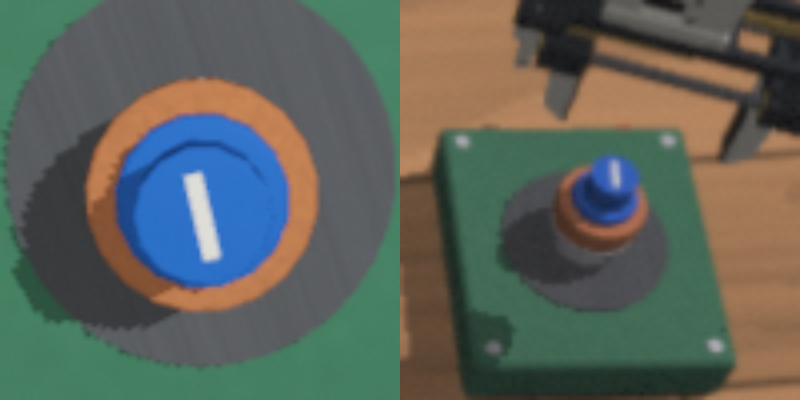

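The cap is flush on the stone, with the plate beneath. The stack is centred and the gripper is clear.

```bash
python3 -c "
from bench import manip
print(manip.hand_in(),manip.current_clock())"
```

```text
the job is handed in; nothing more can be done
the job is handed in; nothing more can be done
```

The drive plate, stone and cap are stacked home and centred on the spindle, and I handed the job in at about 59 s with the robot clear; readings at each step stayed around 6 N or less, and no verdict came back.

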